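Move the blow-off nozzle to the other air coupling

ROBOT

A 6-joint arm with a two-finger parallel gripper is mounted at the origin on the work surface. World frame = base frame: x ahead of the robot, y to its left, z up, the work surface at z = 0. Lengths are in m, angles in degrees, forces in N, time in s.
With the tool pointing down it reaches from about 0.325 to 0.9 m from the base axis. Payload 3.5 kg.
Tool frame: the origin (TCP) lies on the centre line of the jaws, within the pads' length; the fingertips stand 25 mm ahead of it and the grasp point (between the pads) lies 6 mm ahead of it (manip.tip_extent is the distance from the TCP to the fingertips, in m); z points along the fingers, y is the line along which they close (so a half turn about z gives the same grasp; the last joint's range is limited). The gripper opens to 85 mm and grips with 20 to 120 N. Pads are 22 mm wide; open, the fingers measure 114 mm over their backs; the gripper's body (76 mm by 85 mm) begins 54 mm behind the grasp point. The pads swing forward as they close: fully open they stand 13 mm farther back than shut.
Start: joints at [68.503, 15.837, -1.513, 72.651, 0, 84.076], TCP at [0.168, 0.602, 0.256] pointing down, gripper open.
Joint ranges: [-178.77, 178.77], [-48.84, 107.48], [-61.69, 71.31], [-111.58, 123.2], [-90, 87.43], [-180, 180]. Speed limits (degrees/s): [147.25, 147.25, 180, 180, 180, 180].

INTERFACE

Orientations are given as [roll, pitch, yaw] about the fixed x, y, z axes, in that order (R = Rz(yaw) Ry(pitch) Rx(roll)).
In Python, from workcell import sensors, cams, manip gives the robot as it stands. The module is installed in compiled form; this text tells all that it offers.
- The arm moves only by the tool carry_out, never from a script. Its argument "increments" is one flat list of numbers, 4 for each row, row after row: the shift along the tool's x, y, z normalised to -1 to 1, where 1 is 0.2 m, then the turn about the tool's z normalised to -1 to 1, where 1 is pi rad. A call has 1 to 8 rows; each row is the pose to reach, as a shift and turn from the pose commanded when the call began, along the tool's axes at that moment, turning the shorter way round; what a row does not reach only later rows make up. A row lasts 1/12 s, in which the tool goes at most 41.7 mm and 7.16 degrees, less where a joint would pass 70% of its speed; a pose out of reach is approached as far as the arm can. A call with a number of a shift or a turn outside -1 to 1 is refused whole. A call with a gripper value outside its range is refused whole. "grip" is the gripper command: -1 is shut, 1 is fully open, values between are in proportion, set as the call begins (left out, the last holds). The fingers move at their own pace and stop on an object; "grip_force" is the grip in N (left out, the last holds). Time passes only in rows, so rows that repeat a pose let the fingers close. It gives the time, the measured TCP pose, the force, the opening and the grip force at its end, in the units of the state.
- sensors.sense(): the state, without advancing time (a new reading comes with each control period).
- cams.read_camera(name): name is "side" or "top"; returns a dict with "color" (400x640x3 uint8, red, green, blue), "fx", "fy", "cx", "cy" (pixels), "T" (4x4, takes a point from camera to world coordinates). Camera axes: x right, y down, z forward; pixel columns grow to the right and rows downward; lengths in m; the calibration is good to about 2 mm. A picture is of the moment at which its call begins. There is no depth.
- manip.job_done(): hands the job in; it is judged then, once.
The state is a dict: "clock": time; "qpos": joint angles; "qd": joint speeds; "tau": joint torques, N m; "tcp_pos": TCP position; "tcp_rot": TCP orientation; "contact_force": force on the tool from outside, world axes, zero at the start; "ft_torque": the same for the moment, N m; "width": finger opening in m; "grasp_force": force on a finger pad.
Only numpy, scipy, OpenCV 4.12 (cv2) and the standard library are available. Lean on these libraries where they do the work, as an engineer would, in place of code of your own. Each camera call takes 0.05 s, during which the arm holds its last target. There are 200 camera calls.

TASK

Move the short brass blow-off nozzle from the air coupling with the blue collar to the one with the orange collar: push the blue collar in and, with it held in, draw the nozzle straight out; then push the nozzle fully home in the orange coupling so that it locks and the orange collar springs back out, and let go. Leave the other things on the bench where they are.

Things in the scene. Friction and masses are not known exactly. Their poses are not given: they have to be found in the camera images.
- nozzle (a point): the brass nozzle's centre, half-way along it: a rigid round tube 14 mm in diameter, 74 mm long, about 60 g; z runs along it from foot to outlet, the top 6 mm taper. Home in a coupling, this centre lies 3 mm below the mouth and 34 mm stands out of the resting collar. Starts locked in the blue coupling (1 mm of play)
- nozzle_tube: the same nozzle: centre of the end face of its foot, 37 mm below nozzle along it. From the foot up: a cone 8 to 14 mm wide and 5 mm long, a bead 14 mm wide and 3 mm long, the neck for the jaws 8 mm wide and 7.5 mm long, then plain 14 mm. Home, this face is on the bore's floor
- blue_base: the fixed blue-collared coupling's foot, a dark plate 110 x 80 x 12 mm with a grey pedestal under the socket and a steel elbow at its low side; origin on the bench. The socket leans to its own -x and the mouth lies 20 mm to -x of this origin, 85 mm up. It starts within 0.35 rad of yaw pi, so the socket leans away from the robot
- orange_base: the fixed orange-collared coupling's foot, a dark plate 110 x 80 x 12 mm with a grey pedestal under the socket and a steel elbow at its low side; origin on the bench. The socket leans to its own -x and the mouth lies 20 mm to -x of this origin, 85 mm up. It starts within 0.35 rad of yaw pi, so the socket leans away from the robot
- blue_mouth (a point): centre of the outer face of the blue collar at rest, about 85 mm above the bench. z: along the bore, out and up, leaning 28 degrees from vertical; y: level. The collar is a ring in blue, 36 mm outside, 17 mm hole, standing 10 mm out of an aluminium socket 42 mm wide; bore 16 mm wide, its floor 40 mm below this point. The nozzle starts in this coupling.
- orange_mouth (a point): centre of the outer face of the orange collar at rest, about 85 mm above the bench. z: along the bore, out and up, leaning 28 degrees from vertical; y: level. The collar is a ring in orange, 36 mm outside, 17 mm hole, standing 10 mm out of an aluminium socket 42 mm wide; bore 16 mm wide, its floor 40 mm below this point. It starts empty; same size and shape as the blue one. Either coupling may be the left or the right one.
- blue_collar (a joint): how far the blue collar is pushed in along the bore (m): 0 out, 0.008 fully in. A spring returns it (2.5 N at 0, 7.5 N at 0.008). Two hidden jaws 26 to 31 mm below the mouth move with it: at 0 they lock in the nozzle's neck, from 0.003 to 0.004 on they are clear of it. A nozzle pushed in from outside forces jaws and collar aside by itself (up to about 10 N); at home they snap into its neck.
- orange_collar (a joint): how far the orange collar is pushed in along the bore (m): 0 out, 0.008 fully in. A spring returns it (2.5 N at 0, 7.5 N at 0.008). Two hidden jaws 26 to 31 mm below the mouth move with it: at 0 they lock in the nozzle's neck, from 0.003 to 0.004 on they are clear of it. A nozzle pushed in from outside forces jaws and collar aside by itself (up to about 10 N); at home they snap into its neck.
- glue_mid (a point): centre of the white glue bottle with a red cap, 32 mm across, 95 mm tall, loose, between the couplings
- shell_mid (a point): centre of the cream half shell, an open bowl 90 mm across and 26 mm high, loose
- jar_mid (a point): centre of the amber lacquer jar, 60 mm across, 65 mm tall, loose
- brush_mid (a point): centre of a brush 160 mm long lying on the bench, about 42 mm wide, 20 mm high, loose
- sanding_mid (a point): centre of the cork sanding block, 90 x 50 x 30 mm, loose
Not all that is in view belongs to the job. What is shaped like the blue_base but purple is not meant.

How it is judged:
By the outcome, as a careful person would: the job done as asked, in the order asked, and still so for the second after the job is handed in, with the robot touching nothing.
It also fails if it takes over 40 s, if anything falls off the work surface, if the arm or the gripper's body presses on something with over 40 N, if the wrist force passes 120 N, or if a joint passes its speed limit or range.

## Working session

There is one attempt and no reset: what is moved stays moved. The work goes in short steps, Python scripts to look and compute and a tool call to move; the robot and the scene stay as the last step left them, time stands still between calls to the robot, and variables do not carry over. Pictures are saved under pics/ and viewed, at most 13 in all, crops included, and the job is handed in when it is done.

Besides the shell and the picture viewer there is one more tool, called as a command line: name --argument value ..., lists and objects as JSON in quotes. carry_out: Moves the arm, as the interface text tells. Scaled input: -1 to 1 covers 0.2 m each way for a shift and pi rad each way for a turn. Its arguments: {"type":"object","properties":{"increments":{"type":"array","items":{"type":"number"}},"grip":{"type":"number"},"grip_force":{"type":"number"}},"required":["increments"]}

```bash
mkdir -p pics
python3 - <<'E'
from workcell import sensors, cams, manip
import cv2,numpy as np
s=sensors.sense();print({k:np.round(v,3) for k,v in s.items()},manip.tip_extent)
for n in("side","top"):
    c=cams.read_camera(n);cv2.imwrite(f"pics/{n}0.png",c["color"][...,::-1]);print(n,c["fx"],c["fy"],c["cx"],c["cy"],np.round(c["T"],4).tolist())
E
```

```text
{'clock': np.float64(0.0), 'qpos': array([68.504, 15.878, -1.598, 72.651,  0.   , 84.076]), 'qd': array([-0.07 ,  0.007, -0.163, -0.09 ,  0.172, -0.052]), 'tau': array([ 1.0000e-03, -4.4551e+01,  2.9520e+01,  1.6000e-02, -0.0000e+00,
       -0.0000e+00]), 'tcp_pos': array([0.168, 0.601, 0.255]), 'tcp_rot': array([-1.79873e+02, -1.30000e-02,  1.64427e+02]), 'contact_force': array([-0.084, -0.593, -0.128]), 'ft_torque': array([-0.048,  0.025, -0.008]), 'grasp_force': np.float64(0.0), 'width': np.float64(0.086)} 0.025
side 365.6352908613725 365.6352908613725 320.84701545033323 204.27922721985578 [[0.7845, -0.2758, 0.5554, -0.0391], [-0.6198, -0.3775, 0.688, -0.6295], [0.02, -0.884, -0.4671, 0.5162], [0.0, 0.0, 0.0, 1.0]]
top 437.94593907247685 437.94593907247685 313.55953540091986 206.00183046319833 [[-0.0145, -0.9825, 0.1856, 0.2129], [-0.9998, 0.0163, 0.0078, 0.008], [-0.0107, -0.1855, -0.9826, 1.2829], [0.0, 0.0, 0.0, 1.0]]
```

View pics/side0.png

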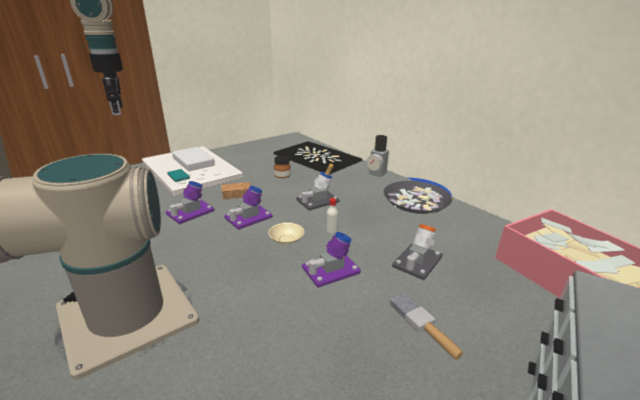

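View pics/top0.png

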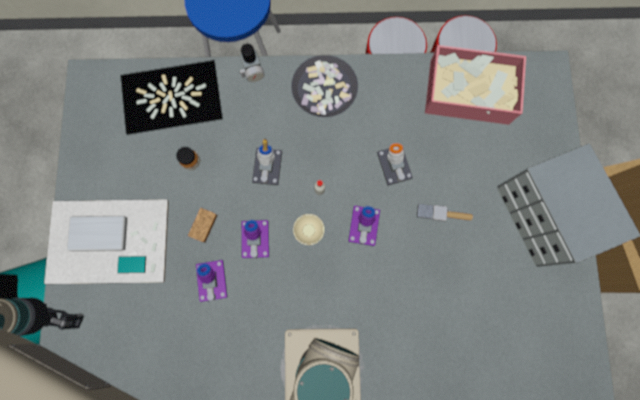

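The side view shows dark-plated couplings at about (318,190), with a blue collar and a brass tube, and at (420,250), with an orange collar. In the top view they are at (267,160) and (396,155). The three purple bases, top view (252,235), (208,280) and (366,220), also carry blue collars but are decoys. I'll confirm with an enlarged crop.

Run:
```python
import cv2,numpy as np
t=cv2.imread("pics/top0.png");s=cv2.imread("pics/side0.png")
f=lambda im,x,y:cv2.resize(im[y:y+50,x:x+66],(396,300),interpolation=cv2.INTER_CUBIC)
cv2.imwrite("pics/crop1.png",np.vstack([np.hstack([f(t,235,137),f(t,363,137)]),np.hstack([f(s,287,162),f(s,385,222)])]))
```

```text
(no output)
```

View pics/crop1.png

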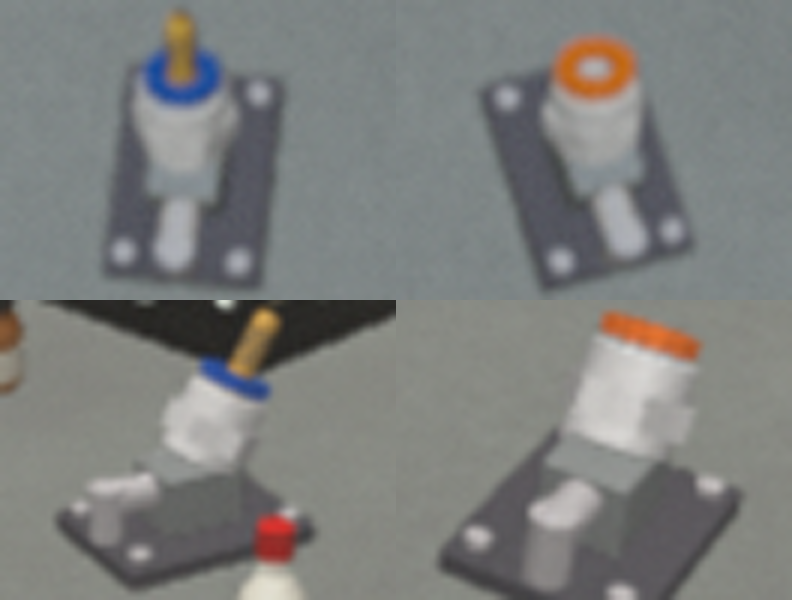

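The crop confirms both dark-plated couplings: blue with the brass nozzle on the left, orange and empty on the right. Next I'll measure the screws (plate pose) and triangulate the collars.

```bash
cat > h.py <<'E'
import cv2,numpy as np
from workcell import sensors,cams,manip
def ray(c,p):
    d=c["T"][:3,:3]@np.array([(p[0]-c["cx"])/c["fx"],(p[1]-c["cy"])/c["fy"],1.]);return c["T"][:3,3],d/np.linalg.norm(d)
def onz(c,p,z):
    o,d=ray(c,p);return o+d*(z-o[2])/d[2]
def tri(c1,p1,c2,p2):
    o1,d1=ray(c1,p1);o2,d2=ray(c2,p2)
    t=np.linalg.lstsq(np.c_[d1,-d2],o2-o1,rcond=None)[0];a=o1+t[0]*d1;b=o2+t[1]*d2
    return (a+b)/2,np.linalg.norm(a-b)
def hsv(c): return cv2.cvtColor(c["color"],cv2.COLOR_RGB2HSV)
R={"blue":((105,140,60),(125,255,255)),"orange":((5,150,120),(16,255,255)),"brass":((15,110,60),(28,255,255))}
def mask(c,k,box):
    m=cv2.inRange(hsv(c),*R[k]);z=np.zeros_like(m);x,y,w,h=box;z[y:y+h,x:x+w]=m[y:y+h,x:x+w];return z
def ell(c,k,box):
    p=cv2.findNonZero(mask(c,k,box));hl=cv2.convexHull(p);return cv2.fitEllipse(hl),len(p)
def px(c,P):
    q=c["T"][:3,:3].T@(np.asarray(P)-c["T"][:3,3]);return np.array([c["cx"]+c["fx"]*q[0]/q[2],c["cy"]+c["fy"]*q[1]/q[2]])
E
python3 - <<'E'
from h import *
t=cams.read_camera("top");s=cams.read_camera("side")
g=cv2.cvtColor(t["color"],cv2.COLOR_RGB2GRAY).astype(float)
def ref(x,y):
    X,Y=np.meshgrid(np.arange(round(x)-3,round(x)+4),np.arange(round(y)-3,round(y)+4));w=np.clip(g[Y,X]-125,0,None);return (X*w).sum()/w.sum(),(Y*w).sum()/w.sum()
for n,ox,P,bt,bs in(("blue",235,[(258,93),(123,250),(238,262)],(250,137,35,30),(310,165,30,25)),("orange",363,[(508-396,98),(672-396,230),(561-396,262)],(380,137,35,30),(410,220,35,30))):
    W=np.array([onz(t,ref(ox+x/6,137+y/6),.013) for x,y in P])
    o=W[:2].mean(0);L=(W[0]-W[2]) if n=="blue" else W[0]-W[2]
    lean=np.arctan2(L[1],L[0]);S=W[1]-W[2]
    print(n,"screws",W.round(4).tolist(),"orig",o.round(4),"lean deg",np.degrees(lean),np.degrees(np.arctan2(S[1],S[0])),np.linalg.norm(L),np.linalg.norm(S))
    m=o[:2]+.02*np.array([np.cos(lean),np.sin(lean)]);print(" mouth from plate",m.round(4))
    et,a=ell(t,n,bt);es,b=ell(s,n,bs);P3=tri(t,et[0],s,es[0])
    print(" ellipses",np.round(et[0],1),np.round(et[1],1),a,np.round(es[0],1),np.round(es[1],1),b,"tri",P3[0].round(4),P3[1].round(4),"top@85",onz(t,et[0],.085).round(4), "pred px",px(t,[*m,.085]).round(1),px(s,[*m,.085]).round(1))
x=[cv2.findNonZero(mask(c,"brass",b)).reshape(-1,2) for c,b in((t,(255,130,25,30)),(s,(320,160,20,20)))]
for p in x: print("brass",len(p),p.min(0),p.max(0),p.mean(0))
E
```

```text
blue screws [[0.6207, 0.124, 0.013], [0.5397, 0.1919, 0.013], [0.5334, 0.1345, 0.013]] orig [0.5802 0.1579 0.013 ] lean deg -6.885499396378036 83.73793297433865 0.08791574233165543 0.057712638263414225
 mouth from plate [0.6    0.1555]
 ellipses [264.9 149. ] [ 8.4 11.7] 45 [325.5 174.4] [ 2.7 10.7] 19 tri [0.6088 0.1545 0.0811] 0.0005 top@85 [0.6073 0.1541 0.085 ] pred px [264.4 151.4] [322.9 173.8]
orange screws [[0.6125, -0.1879, 0.013], [0.5427, -0.267, 0.013], [0.5278, -0.2108, 0.013]] orig [ 0.5776 -0.2275  0.013 ] lean deg 15.09842480000902 -75.12385877098862 0.08777019133755828 0.058147701620159926
 mouth from plate [ 0.5969 -0.2223]
 ellipses [395.7 147.8] [ 8.9 11.6] 62 [426.8 227.2] [ 3.4 15.9] 46 tri [ 0.6062 -0.2204  0.0802] 0.0012 top@85 [ 0.6041 -0.219   0.085 ] pred px [397.  150.2] [425.1 227. ]
brass 34 [263 140] [266 149] [264.76470588 144.14705882]
brass 48 [325 163] [333 173] [329.0625 168.125 ]
```

```bash
cat >> h.py <<'E'
def axis(lean): 
    a=np.radians(28);return np.array([np.sin(a)*np.cos(lean),np.sin(a)*np.sin(lean),np.cos(a)])
def cyl(c,M,lean,r,z0,z1):
    d=axis(lean);y=np.array([-np.sin(lean),np.cos(lean),0]);x=np.cross(y,d);th=np.linspace(0,2*np.pi,60)
    P=[px(c,M+z*d+r*(np.cos(a)*x+np.sin(a)*y)) for z in(z0,z1) for a in th]
    h=cv2.convexHull(np.array(P,np.float32));return h.reshape(-1,2)
def cen(h): m=cv2.moments(np.float32(h));return np.array([m["m10"]/m["m00"],m["m01"]/m["m00"]])
def soft(c,k,box,U=6):
    x,y,w,h=box;im=cv2.resize(c["color"][y:y+h,x:x+w],None,fx=U,fy=U,interpolation=cv2.INTER_CUBIC)
    lo,hi={"blue":((100,95,40),(130,255,255)),"orange":((3,100,100),(17,255,255)),"brass":((12,90,50),(32,255,255))}[k]
    m=cv2.inRange(cv2.cvtColor(im,cv2.COLOR_RGB2HSV),lo,hi)
    cs=cv2.findContours(m,0,2)[0];p=max(cs,key=cv2.contourArea);hl=cv2.convexHull(p).reshape(-1,2)
    return (hl+.5)/U-.5+[x,y]
E
python3 - <<'E'
from h import *
t=cams.read_camera("top");s=cams.read_camera("side")
for n,lean,M,parts in(("blue",-6.6,[.606,.1545,.085],[("blue",(250,137,35,30),(312,168,25,22),18,-.01,0),("brass",(255,130,25,30),(318,155,25,22),7,0.,.034)]),("orange",15.,[.603,-.2205,.085],[("orange",(380,137,35,30),(410,220,35,30),18,-.01,0)])):
    M=np.array(M);l=np.radians(lean)
    for k,bt,bs,r,z0,z1 in parts:
        ht,hs=soft(t,k,bt),soft(s,k,bs);pt,ps=cyl(t,M,l,r,z0,z1),cyl(s,M,l,r,z0,z1)
        A,e=tri(t,cen(ht),s,cen(hs));B,_=tri(t,cen(pt),s,cen(ps))
        print(n,k,"M=",(M+A-B).round(4),"err",e.round(4))
        for h,p in((ht,pt),(hs,ps)): print("   meas",h.min(0).round(1),h.max(0).round(1),"pred",p.min(0).round(1),p.max(0).round(1))
E
```

```text
blue blue M= [ 1.2459  0.6999 -0.817 ] err 0.001
   meas [258.4 145.1] [271.2 153.9] pred [-27914.8  -1796.3] [18401.9  2198.5]
   meas [320.2 170.8] [331.2 177.9] pred [-6588.5 -3057.3] [15357.5  7307.4]
blue brass M= [ 1.4298  0.7403 -0.7636] err 0.0042
   meas [262.4 138.9] [266.6 149.8] pred [-321777.5  -87637.8] [159781.   44228.1]
   meas [324.8 162.4] [333.6 173.9] pred [-8229.3 -3751.4] [25436.7 12309.7]
orange orange M= [ 1.1629 -0.0639 -0.7776] err 0.0016
   meas [388.9 142.9] [402.4 152.9] pred [-33295.   -2758.8] [16507.9 10215.6]
   meas [418.8 223.4] [435.1 231.4] pred [-8931. -2701.] [117776.6  37256.1]
```

Radius was passed in mm; I'll fix that.

Run:
```python
from h import *
t=cams.read_camera("top");s=cams.read_camera("side")
for n,lean,M,parts in(("blue",-6.6,[.606,.1545,.085],[("blue",(250,137,35,30),(312,168,25,22),.018,-.01,0),("brass",(255,130,25,30),(318,155,25,22),.007,0.,.034)]),("orange",15.,[.603,-.2205,.085],[("orange",(380,137,35,30),(410,220,35,30),.018,-.01,0)])):
    M=np.array(M);l=np.radians(lean)
    for k,bt,bs,r,z0,z1 in parts:
        ht,hs=soft(t,k,bt),soft(s,k,bs);pt,ps=cyl(t,M,l,r,z0,z1),cyl(s,M,l,r,z0,z1)
        A,e=tri(t,cen(ht),s,cen(hs));B,_=tri(t,cen(pt),s,cen(ps))
        print(n,k,"M=",(M+A-B).round(4),"err",e.round(4))
        for h,p in((ht,pt),(hs,ps)): print("   meas",h.min(0).round(1),h.max(0).round(1),"pred",p.min(0).round(1),p.max(0).round(1))
```

```text
blue blue M= [0.6106 0.1541 0.0859] err 0.001
   meas [258.4 145.1] [271.1 153.9] pred [258.5 145.1] [271.2 156.4]
   meas [320.2 170.8] [331.2 177.9] pred [317.9 170.8] [330.1 179. ]
blue brass M= [0.6105 0.1532 0.0842] err 0.0042
   meas [262.4 138.9] [266.6 149.8] pred [261.7 138.9] [267.2 151.2]
   meas [324.9 162.4] [333.6 173.9] pred [322.6 162.1] [331.6 174.4]
orange orange M= [ 0.6085 -0.2197  0.0843] err 0.0016
   meas [388.9 142.9] [402.4 152.9] pred [389.9 143.7] [402.7 155.2]
   meas [418.8 223.6] [435.1 231.4] pred [417.  223.4] [433.9 232.6]
```

```bash
cat >> h.py <<'E'
from scipy.spatial.transform import Rotation as Ro
def go(T,yaw):
    s=sensors.sense();R=Ro.from_euler("xyz",s["tcp_rot"],degrees=True).as_matrix()
    v=R.T@(np.asarray(T)-s["tcp_pos"]);dy=(yaw-s["tcp_rot"][2]+180)%360-180
    print("clock",s["clock"],"shift/0.2",(v/.2).round(3),"turn/pi",round(-dy/180,3),"F",s["contact_force"].round(1),"w",s["width"].round(4))
E
python3 -c "
from h import *
go([.6462,.1496,.2],173.4)"
```

```text
Traceback (most recent call last):
  File "h.py", line 36, in go
    print("clock",s["clock"],"shift/0.2",(v/.2).round(3),"turn/pi",round(-dy/180,3),"F",s["contact_force"].round(1),"w",s["width"].round(4))
                                                                                                                        ^^^^^^^^^^^^^^^^
AttributeError: 'float' object has no attribute 'round'
```

```bash
sed -i 's/s\["width"\].round(4)/round(float(s["width"]),4)/' h.py; python3 -c "
from h import *
go([.6462,.1496,.2],173.4)"
```

```text
clock 0.4 shift/0.2 [-2.912 -1.537  0.281] turn/pi -0.05 F [-0.1 -0.2 -0.6] w 0.0855
```

carry_out --increments '[-0.97,-0.51,0.05,0,-0.97,-0.51,0.05,0,-0.97,-0.51,0.05,0,-0.97,-0.51,0.05,0,-0.97,-0.51,0.05,0,-0.97,-0.51,0.05,0,-0.97,-0.51,0.05,0]' --grip -0.4

```text
clock: 0.98
tcp_pos: [0.3293, 0.4497, 0.2463]
tcp_rot: [-180.0, 0.0, 164.2]
contact_force: [-0.1, 0.1, 0.0]
width: 0.0256
grasp_force: 0.0
```

carry_out --increments '[-0.97,-0.51,0.05,0,-0.97,-0.51,0.05,0,-0.97,-0.51,0.05,0,-0.97,-0.51,0.05,0,-0.97,-0.51,0.05,0,-0.97,-0.51,0.05,0,-0.97,-0.51,0.05,0]'

```text
clock: 1.57
tcp_pos: [0.4886, 0.3005, 0.2362]
tcp_rot: [180.0, 0.0, 164.2]
contact_force: [-0.9, -0.0, 1.1]
width: 0.026
grasp_force: 0.0
```

carry_out --increments '[-0.97,-0.51,0.1,-0.05,-0.97,-0.51,0.1,-0.05,-0.97,-0.51,0.1,-0.05,-0.97,-0.51,0.1,-0.05,-0.97,-0.51,0.1,-0.05,-0.97,-0.51,0.1,-0.05,-0.97,-0.51,0.1,-0.05]'

```text
clock: 2.15
tcp_pos: [0.648, 0.1506, 0.2155]
tcp_rot: [180.0, 0.0, 173.3]
contact_force: [-0.6, -0.4, 0.1]
width: 0.0253
grasp_force: 0.0
```

```bash
python3 -c "
from h import *
go([.6462,.1496,.1634],173.4)
t=cams.read_camera('top');s=cams.read_camera('side')
f=lambda im,x,y:cv2.resize(im[y:y+100,x:x+66],(396,600),interpolation=cv2.INTER_CUBIC)
cv2.imwrite('pics/c2.png',np.hstack([f(t['color'],235,90),f(s['color'],287,100)])[...,::-1])"
```

```text
clock 2.15 shift/0.2 [ 0.008 -0.006  0.261] turn/pi -0.0 F [-0.6 -0.4  0.1] w 0.0253
```

View pics/c2.png

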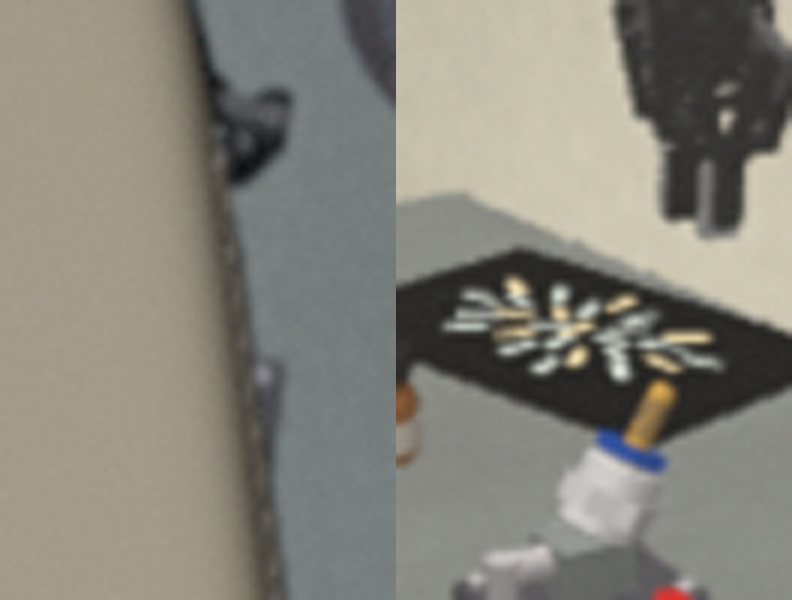

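The arm hides the coupling from the top camera. In the side view the jaws hang above the nozzle, at about (345,135) against the tip at (331,164). I'll go to the pre-contact pose, then along the bore until the tips are near the collar.

carry_out --increments '[0.008,-0.006,0.26,0,0.008,-0.006,0.26,0,0.008,-0.006,0.26,0]' --grip -0.45

```text
clock: 2.5
tcp_pos: [0.6395, 0.1516, 0.1603]
tcp_rot: [-179.9, -0.6, 173.6]
contact_force: [-0.1, -0.2, 0.7]
width: 0.0235
grasp_force: 0.0
```

carry_out --increments '[0.06,0,0.11,0,0.08,0,0.154,0,0.08,0,0.154,0,0.08,0,0.154,0]'

```text
clock: 2.83
tcp_pos: [0.6281, 0.1526, 0.134]
tcp_rot: [-180.0, -0.0, 173.5]
contact_force: [0.2, -0.2, 1.0]
width: 0.0235
grasp_force: 0.0
```

```bash
python3 -c "
from h import *
go([.6182,.1528,.1104],173.4)
s=cams.read_camera('side')
cv2.imwrite('pics/c3.png',cv2.resize(s['color'][145:205,295:375],(800,600),interpolation=cv2.INTER_CUBIC)[...,::-1])"
```

```text
clock 2.8333 shift/0.2 [ 0.049 -0.004  0.118] turn/pi 0.0 F [ 0.2 -0.2  1. ] w 0.0235
```

View pics/c3.png

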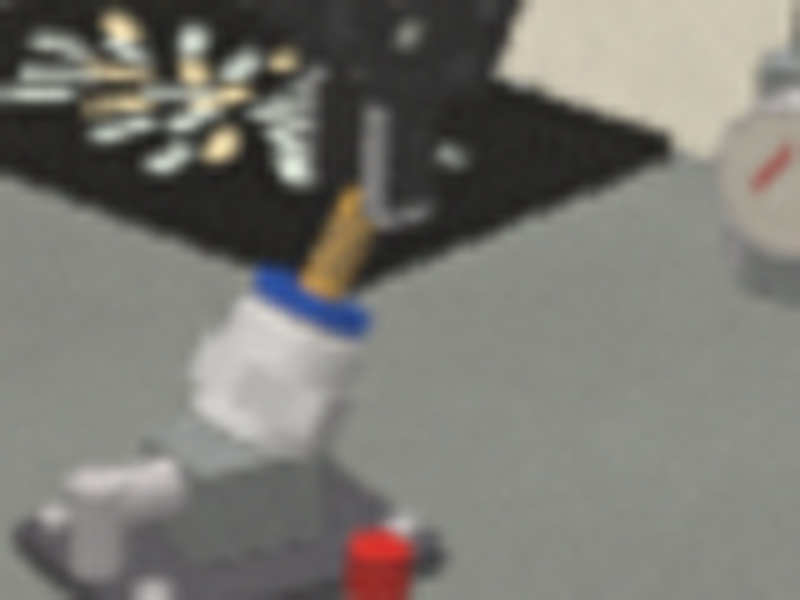

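```bash
python3 -c "
from h import *
s=cams.read_camera('side');st=sensors.sense();R=Ro.from_euler('xyz',st['tcp_rot'],degrees=True).as_matrix()
for x in(.011,-.011):
  for y in(-.026,-.0118,.0118,.026): print(x,y,px(s,st['tcp_pos']+R@[x,y,.024]).round(1), end=' | ')
for M in([.606,.154,.085],[.610,.154,.085]): 
  l=np.radians(-6.6);print('tip',px(s,np.array(M)+.034*axis(l)).round(1),'mouth',px(s,M).round(1))
print(ell(s,'brass',(318,155,25,22)))"
```

```text
0.011 -0.026 [333.3 167.3] | 0.011 -0.0118 [330.6 165.7] | 0.011 0.0118 [326.4 163.2] | 0.011 0.026 [323.9 161.7] | -0.011 -0.026 [339.5 166. ] | -0.011 -0.0118 [336.8 164.4] | -0.011 0.0118 [332.5 161.9] | -0.011 0.026 [329.9 160.4] | tip [329.6 163.2] mouth [324.8 173.5]
tip [330.6 162.9] mouth [325.8 173.2]
(((328.2585754394531, 168.6151580810547), (4.892387390136719, 10.90422534942627), 22.32695960998535), 40)
```

Projected finger corners (333,167) match the picture, so the calibration agrees with the arm to about 1 mm. Advance to just above the collar, then press.

carry_out --increments '[0.02,-0.002,0.05,0,0.04,-0.004,0.1,0,0.042,-0.004,0.105,0,0.042,-0.004,0.105,0]'

```text
clock: 3.27
tcp_pos: [0.6186, 0.1518, 0.1109]
tcp_rot: [-180.0, -0.2, 173.4]
contact_force: [0.3, 0.2, -0.4]
width: 0.0234
grasp_force: 0.0
```

carry_out --increments '[0.007,0,0.013,0,0.012,0,0.022,0,0.012,0,0.022,0,0.012,0,0.022,0]'

```text
clock: 3.6
tcp_pos: [0.6186, 0.1522, 0.1089]
tcp_rot: [180.0, 0.1, 173.4]
contact_force: [0.3, -0.4, 2.7]
width: 0.0236
grasp_force: 1.3
```

Contact felt at z≈0.109 (predicted 0.110). Pressing the collar further.

carry_out --increments '[0.006,0,0.012,0,0.012,0,0.023,0,0.012,0,0.023,0,0.012,0,0.023,0]'

```text
clock: 3.93
tcp_pos: [0.6164, 0.1525, 0.1043]
tcp_rot: [180.0, 0.1, 173.4]
contact_force: [0.1, -0.7, 5.5]
width: 0.0236
grasp_force: 2.7
```

```bash
python3 -c "
from h import *
go([.6182,.1528,.1104],173.4)
s=cams.read_camera('side')
cv2.imwrite('pics/c4.png',cv2.resize(s['color'][145:205,295:375],(800,600),interpolation=cv2.INTER_CUBIC)[...,::-1])"
```

```text
clock 3.9333 shift/0.2 [-0.009  0.002 -0.03 ] turn/pi 0.0 F [ 0.1 -0.7  5.5] w 0.0236
```

View pics/c4.png

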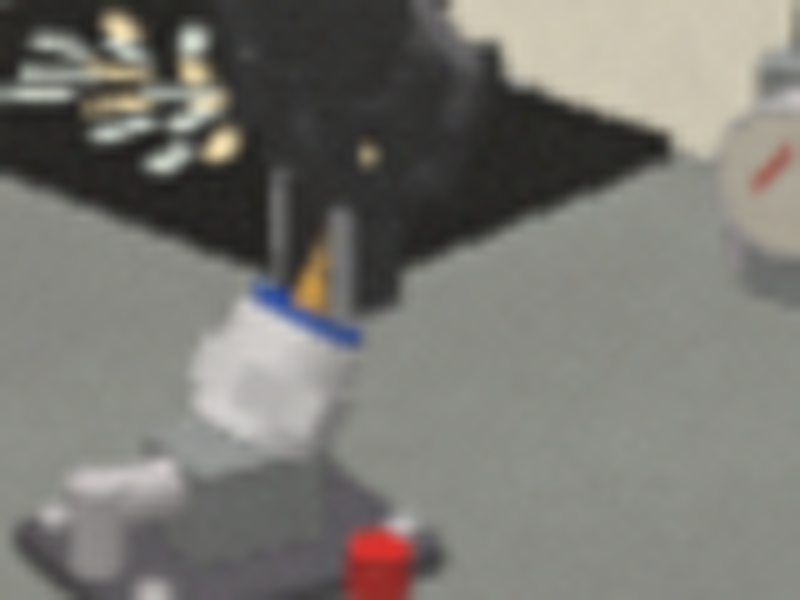

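The jaws straddle the nozzle and the collar is clearly pressed in (only a thin blue band remains at (325,176)). The force fits about 5.5 mm. Pressing 1.5 mm more, then gripping.

carry_out --increments '[0.004,0,0.007,0,0.004,0,0.007,0]'

```text
clock: 4.15
tcp_pos: [0.6158, 0.1526, 0.103]
tcp_rot: [180.0, 0.1, 173.4]
contact_force: [0.5, -1.6, 7.1]
width: 0.0234
grasp_force: 3.2
```

carry_out --increments '[0,0,0,0,0,0,0,0,0,0,0,0,0,0,0,0,0,0,0,0]' --grip -1 --grip_force 70

```text
clock: 4.57
tcp_pos: [0.6163, 0.1525, 0.1034]
tcp_rot: [180.0, 0.2, 173.4]
contact_force: [1.5, -1.7, 6.7]
width: 0.012
grasp_force: 69.3
```

Gripped. Drawing straight out along the bore.

carry_out --increments '[-0.007,0,-0.013,0,-0.014,0,-0.026,0,-0.021,0,-0.04,0,-0.028,0,-0.053,0,-0.028,0,-0.053,0]'

```text
clock: 4.98
tcp_pos: [0.6202, 0.1518, 0.1119]
tcp_rot: [-180.0, -0.0, 173.4]
contact_force: [3.8, -1.4, -4.2]
width: 0.0119
grasp_force: 68.2
```

carry_out --increments '[-0.012,0,-0.022,0,-0.024,0,-0.044,0,-0.036,0,-0.066,0,-0.048,0,-0.088,0,-0.06,0,-0.11,0,-0.072,0,-0.132,0,-0.084,0,-0.154,0,-0.084,0,-0.154,0]'

```text
clock: 5.65
tcp_pos: [0.6379, 0.1503, 0.1454]
tcp_rot: [179.9, 0.1, 173.4]
contact_force: [0.5, -1.0, -0.8]
width: 0.0123
grasp_force: 68.4
```

```bash
python3 -c "
from h import *
go([.6182,.1528,.1104],173.4)
s=cams.read_camera('side')
cv2.imwrite('pics/c5.png',cv2.resize(s['color'][130:205,285:385],(800,600),interpolation=cv2.INTER_CUBIC)[...,::-1])"
```

```text
clock 5.65 shift/0.2 [0.1   0.001 0.175] turn/pi 0.0 F [ 0.5 -1.  -0.8] w 0.0123
```

View pics/c5.png

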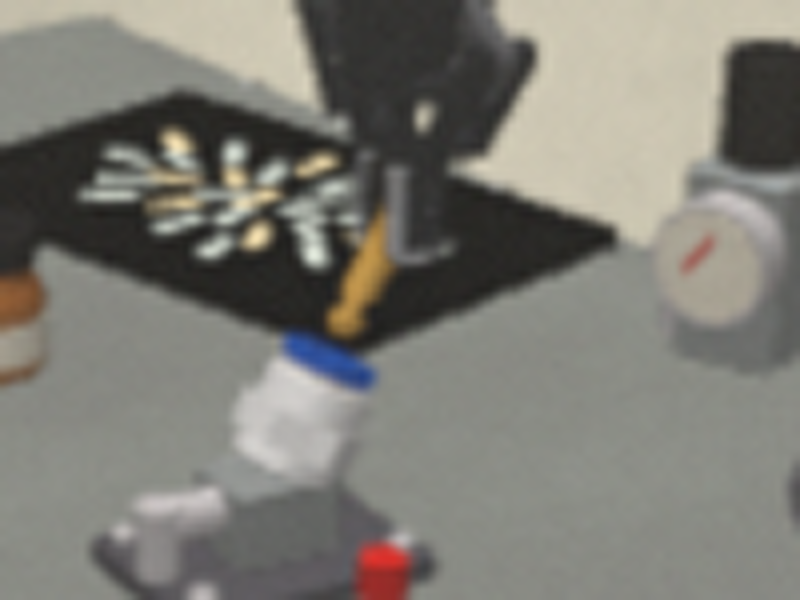

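The nozzle is out, its foot at about (328,171) just above the blue collar, which has sprung back. Lifting clear.

carry_out --increments '[-0.02,0,-0.1,0,-0.04,0,-0.25,0,-0.04,0,-0.4,0,-0.04,0,-0.4,0]'

```text
clock: 6.03
tcp_pos: [0.6484, 0.1498, 0.2307]
tcp_rot: [179.8, 0.6, 173.4]
contact_force: [1.1, -0.2, 0.3]
width: 0.0121
grasp_force: 68.4
```

```bash
python3 -c "
from h import *
go([.6458,-.2097,.215],-164.9)"
```

```text
clock 6.0333 shift/0.2 [-0.192 -1.787  0.076] turn/pi -0.12 F [ 1.1 -0.2  0.3] w 0.0121
```

carry_out --increments '[-0.03,-0.15,0,0,-0.06,-0.32,0,0,-0.09,-0.5,0,0,-0.1,-0.68,0,0,-0.1,-0.86,0,0,-0.1,-0.9,0,0,-0.1,-0.9,0,0]'

```text
clock: 6.62
tcp_pos: [0.6433, -0.0344, 0.223]
tcp_rot: [-180.0, -0.1, 173.2]
contact_force: [-0.1, 0.0, -0.9]
width: 0.0122
grasp_force: 68.6
```

carry_out --increments '[-0.03,-0.15,0,-0.02,-0.06,-0.32,0.02,-0.05,-0.09,-0.5,0.04,-0.08,-0.09,-0.68,0.06,-0.1,-0.09,-0.84,0.07,-0.12,-0.09,-0.887,0.07,-0.12,-0.09,-0.887,0.07,-0.12]'

```text
clock: 7.2
tcp_pos: [0.6415, -0.2112, 0.2089]
tcp_rot: [180.0, -0.0, -165.1]
contact_force: [0.0, 0.3, -2.2]
width: 0.0121
grasp_force: 68.7
```

```bash
python3 -c "
from h import *
go([.6458,-.2097,.1652],-164.9)"
```

```text
clock 7.2 shift/0.2 [-0.023  0.002  0.218] turn/pi -0.001 F [ 0.   0.3 -2.2] w 0.0121
```

carry_out --increments '[-0.01,0,0.11,0,-0.023,0.002,0.218,0,-0.023,0.002,0.218,0,-0.023,0.002,0.218,0]'

```text
clock: 7.53
tcp_pos: [0.6451, -0.2057, 0.1644]
tcp_rot: [179.8, -0.2, -164.9]
contact_force: [-0.3, 0.6, -0.5]
width: 0.0118
grasp_force: 68.7
```

carry_out --increments '[0.02,0,0.036,0,0.035,0,0.066,0,0.035,0,0.066,0,0.035,0,0.066,0]'

```text
clock: 7.87
tcp_pos: [0.639, -0.2102, 0.153]
tcp_rot: [180.0, 0.0, -165.0]
contact_force: [-0.1, -0.3, 0.5]
width: 0.0118
grasp_force: 68.7
```

```bash
python3 -c "
from h import *
go([.6141,-.2183,.1034],-164.9)
s=cams.read_camera('side');t=cams.read_camera('top')
f=lambda c,x,y:cv2.resize(c['color'][y:y+75,x:x+50],(400,600),interpolation=cv2.INTER_CUBIC)
print([ (ell(c,'brass',b)[0],) for c,b in((s,(405,195,50,30)),)])
cv2.imwrite('pics/c6.png',np.hstack([f(s,405,175),f(t,370,105)])[...,::-1])"
```

```text
clock 7.8667 shift/0.2 [ 0.131 -0.007  0.248] turn/pi -0.0 F [-0.1 -0.3  0.5] w 0.0118
[(((433.12591552734375, 206.37576293945312), (5.861400127410889, 27.586116790771484), 17.207033157348633),)]
```

View pics/c6.png

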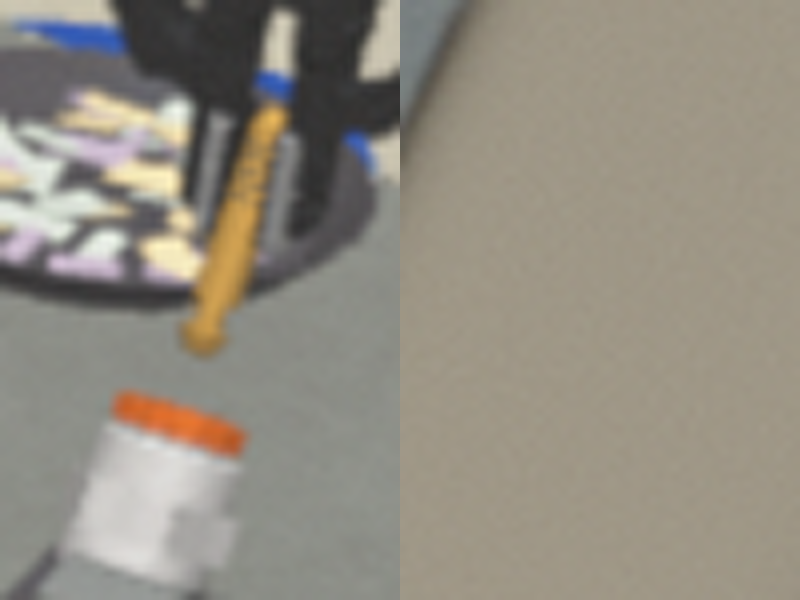

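Side view: the nozzle foot at about (430,218) lines up with the orange collar centre (about (428,225)). The top camera is blocked. Advancing in with force checks.

carry_out --increments '[0.012,-0.007,0.022,0,0.024,-0.007,0.045,0,0.036,-0.007,0.068,0,0.048,-0.007,0.091,0,0.052,-0.007,0.098,0,0.052,-0.007,0.098,0]'

```text
clock: 8.47
tcp_pos: [0.6286, -0.2143, 0.132]
tcp_rot: [179.9, -0.1, -165.0]
contact_force: [0.3, -0.6, -1.0]
width: 0.0121
grasp_force: 68.7
```

carry_out --increments '[0.007,0,0.013,0,0.014,0,0.026,0,0.021,0,0.04,0,0.028,0,0.053,0,0.028,0,0.053,0]'

```text
clock: 8.88
tcp_pos: [0.6235, -0.2158, 0.1217]
tcp_rot: [180.0, -0.1, -165.0]
contact_force: [-0.2, -0.9, -0.4]
width: 0.0116
grasp_force: 68.7
```

```bash
python3 -c "
from h import *
go([.6141,-.2183,.1034],-164.9);print(sensors.sense()['ft_torque'].round(2))"
```

```text
clock 8.8833 shift/0.2 [ 0.048 -0.     0.092] turn/pi -0.0 F [-0.2 -0.9 -0.4] w 0.0116
[-0.02  0.02 -0.01]
```

No side load, so the foot is in the bore. Pushing past the jaws to about 8 mm short of home, then I'll regrip higher to keep the fingertips off the orange collar.

carry_out --increments '[0.007,0,0.013,0,0.014,0,0.026,0,0.021,0,0.04,0,0.028,0,0.053,0,0.029,0,0.056,0,0.029,0,0.056,0]'

```text
clock: 9.38
tcp_pos: [0.6182, -0.2175, 0.1114]
tcp_rot: [180.0, -0.0, -165.0]
contact_force: [-1.5, -0.6, 2.6]
width: 0.0119
grasp_force: 69.2
```

carry_out --increments '[0,0,0,0,0,0,0,0,0,0,0,0]' --grip -0.5

```text
clock: 9.63
tcp_pos: [0.6189, -0.2175, 0.1112]
tcp_rot: [-180.0, 0.0, -165.0]
contact_force: [-0.1, -0.1, -0.5]
width: 0.0214
grasp_force: 0.0
```

carry_out --increments '[-0.01,0,-0.018,0,-0.02,0,-0.036,0,-0.02,0,-0.036,0,-0.02,0,-0.036,0]'

```text
clock: 9.97
tcp_pos: [0.6232, -0.2166, 0.1192]
tcp_rot: [-180.0, 0.1, -165.0]
contact_force: [-0.2, 0.0, 0.8]
width: 0.0214
grasp_force: 0.0
```

carry_out --increments '[0,0,0,0,0,0,0,0,0,0,0,0,0,0,0,0,0,0,0,0]' --grip -1 --grip_force 80

```text
clock: 10.38
tcp_pos: [0.6227, -0.2165, 0.1187]
tcp_rot: [-180.0, 0.0, -165.0]
contact_force: [0.6, 0.6, 1.5]
width: 0.0115
grasp_force: 78.0
```

carry_out --increments '[0.006,0,0.011,0,0.012,0,0.022,0,0.018,0,0.033,0,0.023,0,0.043,0,0.023,0,0.043,0]'

```text
clock: 10.8
tcp_pos: [0.6197, -0.2175, 0.1134]
tcp_rot: [-179.9, 0.3, -165.0]
contact_force: [-1.1, 2.7, 14.7]
width: 0.0113
grasp_force: 79.9
```

carry_out --increments '[0,0,0,0,0,0,0,0,0.002,0,0.005,0,0.002,0,0.005,0]'

```text
clock: 11.13
tcp_pos: [0.6197, -0.2175, 0.1133]
tcp_rot: [-179.9, 0.3, -165.0]
contact_force: [-2.0, 4.6, 18.3]
width: 0.0112
grasp_force: 80.2
```

```bash
python3 -c "
from h import *
go([.6141+.0035,-.2175,.111],-164.9)
s=cams.read_camera('side')
h=soft(s,'orange',(410,220,35,30));print(h.min(0),h.max(0),cv2.contourArea(np.float32(h)))
cv2.imwrite('pics/c7.png',cv2.resize(s['color'][185:245,395:475],(800,600),interpolation=cv2.INTER_CUBIC)[...,::-1])"
```

```text
clock 11.1333 shift/0.2 [0.01  0.003 0.011] turn/pi -0.0 F [-2.   4.6 18.3] w 0.0112
[418.41666667 224.41666667] [434.91666667 231.91666667] 69.1528710257262
```

View pics/c7.png

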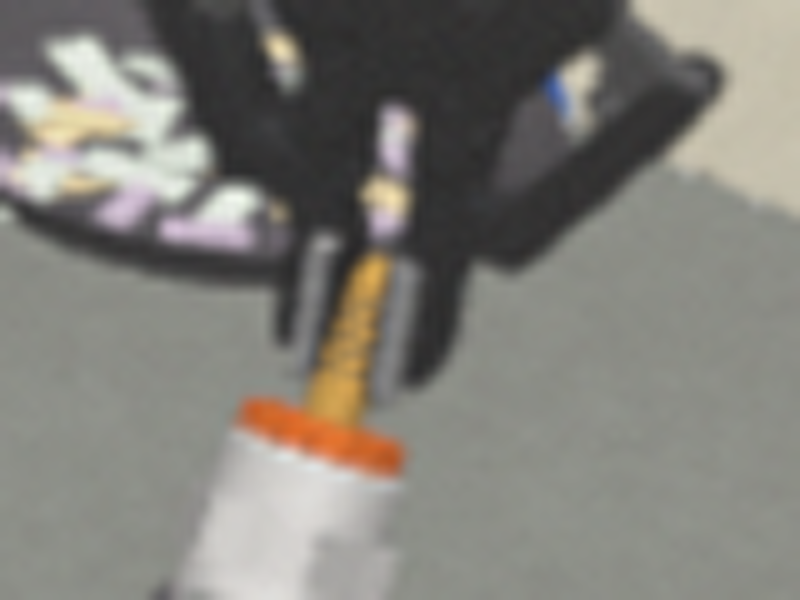

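```bash
python3 -c "
from h import *
s=cams.read_camera('side');l=np.radians(15.1)
M=np.array([.6065,-.22,.085])
for a in(.034,.038,.042): print(a,px(s,M+a*axis(l)).round(1))
print('mouth',px(s,M).round(1))
h=soft(s,'brass',(425,205,12,25));print(h.min(0),h.max(0), h[h[:,1].argmin()])"
```

```text
0.034 [431.6 211.3]
0.038 [432.2 209.7]
0.042 [432.7 208. ]
mouth [426.9 225.3]
[424.58333333 209.91666667] [433.41666667 228.25      ] [432.08333333 209.91666667]
```

The orange collar is out and the push stalled at 18 N, with the nozzle tip about where home should be (row 210). I'll relax, then tug gently to check the lock.

carry_out --increments '[-0.006,0,-0.012,0,-0.012,0,-0.022,0,-0.016,0,-0.03,0,-0.016,0,-0.03,0]'

```text
clock: 11.57
tcp_pos: [0.6196, -0.2172, 0.1137]
tcp_rot: [180.0, -0.2, -165.0]
contact_force: [-1.9, -2.7, -1.4]
width: 0.0115
grasp_force: 78.4
```

carry_out --increments '[-0.004,0,-0.008,0,-0.008,0,-0.015,0,-0.008,0,-0.015,0]'

```text
clock: 11.82
tcp_pos: [0.6216, -0.2166, 0.117]
tcp_rot: [180.0, -0.1, -165.0]
contact_force: [-1.9, -1.8, -3.9]
width: 0.0112
grasp_force: 78.3
```

```bash
python3 -c "
from h import *
s=cams.read_camera('side')
h=soft(s,'brass',(425,200,12,25));print(h.min(0),h.max(0), h[h[:,1].argmin()])
h=soft(s,'orange',(410,220,35,30));print(h.min(0),h.max(0),cv2.contourArea(np.float32(h)))
cv2.imwrite('pics/c8.png',cv2.resize(s['color'][185:245,395:475],(800,600),interpolation=cv2.INTER_CUBIC)[...,::-1])"
```

```text
[425.08333333 208.25      ] [433.75       224.41666667] [431.41666667 208.25      ]
[418.58333333 224.25      ] [434.91666667 231.91666667] 69.16660181665793
```

View pics/c8.png

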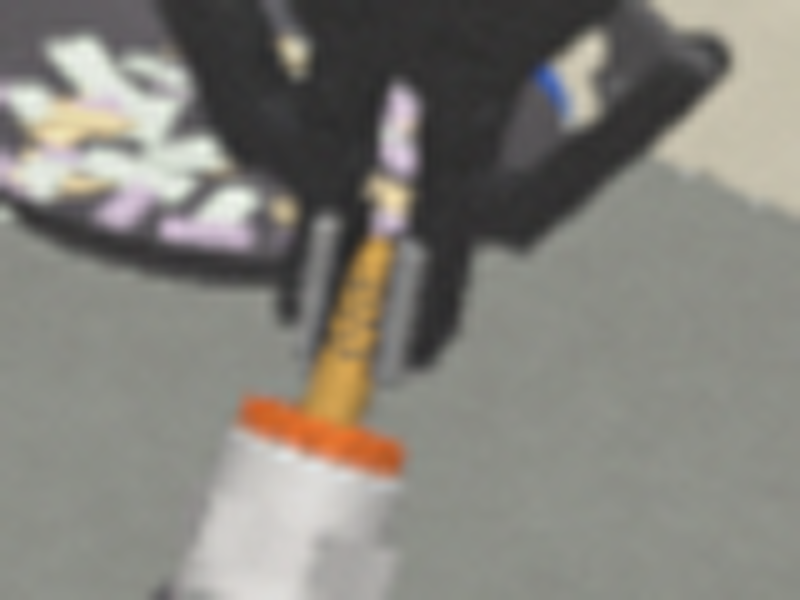

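Not home yet: the tug moved the nozzle 4 mm with it. At the stall the force (-2, 5, 18) N had a side load of about 11 N towards the robot, so it was wedged. I'll push again with a bias towards the robot.

carry_out --increments '[0.01,0.002,0.01,0,0.016,0.004,0.02,0,0.022,0.005,0.03,0,0.024,0.005,0.036,0,0.024,0.005,0.036,0]'

```text
clock: 12.28
tcp_pos: [0.6202, -0.217, 0.1146]
tcp_rot: [-179.8, 0.4, -164.9]
contact_force: [-0.2, 0.1, 8.4]
width: 0.0114
grasp_force: 80.2
```

carry_out --increments '[0.005,0,0.006,0,0.008,0,0.012,0,0.008,0,0.012,0]'

```text
clock: 12.53
tcp_pos: [0.6194, -0.2172, 0.1134]
tcp_rot: [-179.8, 0.5, -164.9]
contact_force: [-0.6, 2.2, 13.4]
width: 0.0117
grasp_force: 80.6
```

carry_out --increments '[0.008,0.003,0.008,0,0.014,0.006,0.014,0,0.014,0.006,0.014,0]'

```text
clock: 12.78
tcp_pos: [0.6176, -0.2176, 0.1112]
tcp_rot: [-179.7, 0.6, -164.9]
contact_force: [0.2, -0.1, 11.6]
width: 0.0112
grasp_force: 80.7
```

carry_out --increments '[0.008,0.003,0.008,0,0.014,0.006,0.014,0,0.014,0.006,0.014,0]'

```text
clock: 13.03
tcp_pos: [0.6169, -0.2176, 0.1103]
tcp_rot: [-179.6, 0.9, -164.9]
contact_force: [2.3, 1.0, 17.3]
width: 0.0114
grasp_force: 81.0
```

It went through: 3–4 mm further, and the force is now climbing again. One more push.

carry_out --increments '[0.008,0,0.01,0,0.014,0,0.02,0,0.014,0,0.02,0]'

```text
clock: 13.28
tcp_pos: [0.6169, -0.2179, 0.1101]
tcp_rot: [-179.5, 1.3, -164.9]
contact_force: [1.9, 5.9, 30.5]
width: 0.0112
grasp_force: 82.6
```

```bash
python3 -c "
from h import *
s=cams.read_camera('side')
h=soft(s,'brass',(425,200,12,25));print(h.min(0),h.max(0))
h=soft(s,'orange',(410,220,35,30));print(h.min(0),h.max(0),cv2.contourArea(np.float32(h)))"
```

```text
[424.58333333 211.08333333] [432.41666667 224.41666667]
[418.75       223.41666667] [435.25       231.41666667] 73.74994405102916
```

Hard stop at 30 N, tip row 211.1 (home is about 211), and the collar is back at its resting rows 223.4–231.4. Relaxing, then a light tug to confirm.

carry_out --increments '[-0.015,-0.005,-0.025,0,-0.03,-0.008,-0.045,0,-0.04,-0.01,-0.055,0,-0.04,-0.01,-0.055,0]'

```text
clock: 13.67
tcp_pos: [0.6171, -0.2176, 0.1107]
tcp_rot: [-179.9, 0.2, -165.0]
contact_force: [2.6, -3.3, 4.4]
width: 0.0114
grasp_force: 79.2
```

carry_out --increments '[-0.008,0,-0.008,0,-0.014,0,-0.016,0,-0.014,0,-0.016,0]'

```text
clock: 13.92
tcp_pos: [0.6172, -0.2173, 0.1109]
tcp_rot: [-179.9, -0.2, -165.0]
contact_force: [1.3, -6.8, -5.9]
width: 0.0117
grasp_force: 78.4
```

carry_out --increments '[-0.006,0.006,-0.01,0,-0.006,0.006,-0.01,0,-0.006,0.006,-0.01,0]'

```text
clock: 14.17
tcp_pos: [0.6174, -0.2168, 0.1119]
tcp_rot: [-179.8, -0.3, -165.0]
contact_force: [1.7, -8.7, -9.0]
width: 0.0116
grasp_force: 78.2
```

Locked: it holds against the pull with only the 1 mm of play. Back to neutral, let go, and retreat along the bore.

carry_out --increments '[0.004,-0.016,0.012,0,0.004,-0.016,0.012,0,0.004,-0.016,0.012,0]'

```text
clock: 14.42
tcp_pos: [0.6179, -0.2176, 0.1115]
tcp_rot: [179.9, -0.1, -165.0]
contact_force: [0.3, -1.6, -1.2]
width: 0.0113
grasp_force: 79.7
```

carry_out --increments '[0,0,0,0,0,0,0,0,0,0,0,0,0,0,0,0]' --grip -0.4

```text
clock: 14.75
tcp_pos: [0.6186, -0.2174, 0.1123]
tcp_rot: [179.9, -0.0, -165.0]
contact_force: [-0.2, -0.7, -1.0]
width: 0.0257
grasp_force: 0.0
```

carry_out --increments '[-0.03,0,-0.056,0,-0.06,0,-0.112,0,-0.1,0,-0.19,0,-0.12,0,-0.3,0,-0.12,0,-0.45,0,-0.12,0,-0.6,0,-0.12,0,-0.6,0]'

```text
clock: 15.33
tcp_pos: [0.6456, -0.2129, 0.2403]
tcp_rot: [-179.6, 0.5, -164.9]
contact_force: [0.8, -0.2, 1.2]
width: 0.0255
grasp_force: 0.0
```

carry_out --increments '[0,-0.2,0,0,0.3,-0.4,0,0,0.6,-0.6,0,0,0.9,-0.7,0,0,0.9,-0.8,0,0,0.9,-0.8,0,0,0.9,-0.8,0,0,0.9,-0.8,0,0]'

```text
clock: 16.0
tcp_pos: [0.5078, -0.4152, 0.2325]
tcp_rot: [-180.0, -0.0, -165.2]
contact_force: [-0.1, 0.4, -0.4]
width: 0.026
grasp_force: 0.0
```

```bash
python3 -c "
from h import *
s=cams.read_camera('side');t=cams.read_camera('top');l=np.radians(15.1)
for c,b in((s,(410,215,35,30)),(t,(380,137,35,30))):
  h=soft(c,'orange',b);print(h.min(0),h.max(0))
h=soft(s,'brass',(425,200,12,25));print(h.min(0),h.max(0))
h=soft(t,'brass',(385,125,25,30));print(h.min(0),h.max(0))
f=lambda c,x,y:cv2.resize(c['color'][y:y+75,x:x+50],(400,600),interpolation=cv2.INTER_CUBIC)
cv2.imwrite('pics/c9.png',np.hstack([f(s,405,190),f(t,370,115)])[...,::-1])"
```

```text
[418.75       223.58333333] [435.25       231.41666667]
[388.91666667 142.75      ] [402.41666667 152.91666667]
[424.91666667 210.91666667] [434.25       224.41666667]
[389.75 137.75] [401.75       152.08333333]
```

View pics/c9.png

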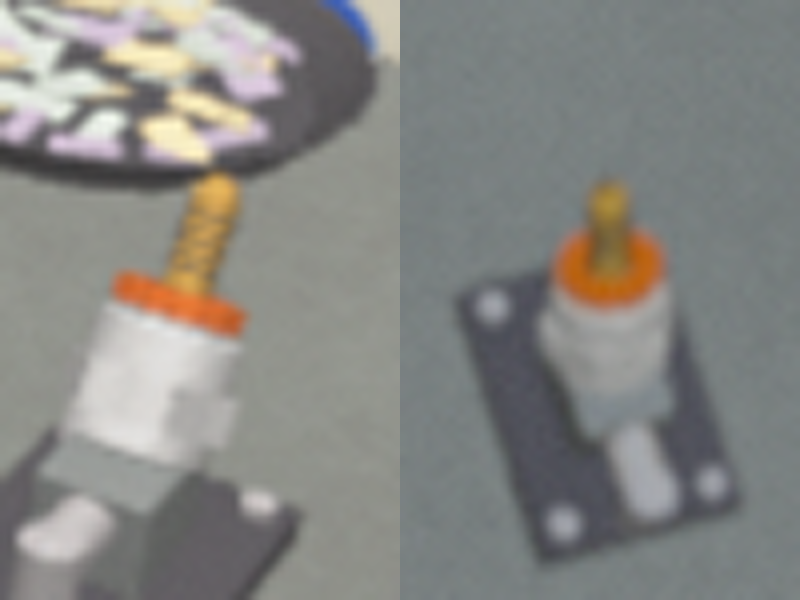

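The nozzle sits in the orange coupling (side view tip at (432,211)), the collar is at its resting rows 223.6–231.4, and the gripper is clear. Handing in.

```bash
python3 -c "
from workcell import manip
print(manip.job_done())"
```

```text
the job is handed in; nothing more can be done
None
```

The nozzle is out of the blue coupling and locked home in the orange one: it held a 9 N tug, the orange collar is back out, and the robot is clear; handed in at about 16 s.

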